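# Clear the windshield cage and roll the microphone until its locking pin drops

### The job

The windshield cage is standing over the microphone in the sprung cradle: lift it off and stand it upright in the middle of the blue mat. Then roll the microphone in the cradle, by its black rubber barrel, until the red-headed locking pin drops fully into the hidden notch of the collar and locks it. Leave the pin in its guide and do not shift the mic stand, the desk base or the copper adaptor.

Things in the scene. Friction and masses are not known exactly. Their poses are not given: they have to be found in the camera images.
- barrel (a point): Centre of a microphone's black rubber barrel, 56 mm in diameter, 90 mm long; it lies level, axis 60 mm above the table. x is across it, y along its axis towards the locking pin, z up (the frame does not turn as it rolls). It rolls endlessly either way against about 1 N at its surface and stays where left: a fingertip pressed on top and moved along x rolls it, a stroke at a time.
- carriage: The sprung steel carriage that bears the microphone and the pin guide and sinks with both; axes as the barrel's, origin 50 mm below the barrel's centre. It starts to sink under about 5 N on the barrel, then 0.8 N more per mm, 10 mm of travel, and springs back. Its posts and guide stand only at y above 47 mm and reach 112 mm above the table.
- cradle: Fixed beech base under the carriage, 150 mm (x) by 235 mm (y), top 10 mm above the table; axes as the barrel's, origin on the table under the barrel's centre. The microphone's silver grille head, 48 mm in diameter, sticks out from y -67 to -107 mm.
- guide (a point): Centre of the top face of the locking pin's aluminium guide, 112 mm above the table, 68 mm along y from the barrel's centre; axes as the barrel's. Below it the microphone's collar (56 mm in diameter) has one notch 17 mm wide, 10 mm deep, at the start somewhere in the lower half. Under the pin, the pin drops in by its weight and the barrel is felt to lock.
- pin_knob (a point): Centre of the red knob (22 mm in diameter, 12 mm tall) of the loose vertical locking pin (8 mm in diameter) that slides freely in the guide. While the pin rides on the round collar this point is about 18 mm above the guide's top face; dropped into the notch, about 8 mm.
- cage_handle (a point): Centre of the grip bar on top of the matte black windshield cage (about 0.18 kg): 14 mm wide (x), 64 mm long (y), 14 mm tall; z up. The cage is an open-bottomed half basket, 108 mm (x) by 100 mm (y), 119 mm tall; its ribs end 91 mm above its foot. It starts over the barrel, foot on the cradle's base, x and y as the barrel's.
- cage_foot (a point): Centre of the underside of the windshield cage, 112 mm below the grip bar's centre.
- mat_top (a point): Centre of the top face of the blue felt mat, 160 mm square, 4 mm thick, fixed on the table.
- stand_mid (a point): Beech microphone stand, 220 mm (x) by 70 mm (y), with five slots, two holding silver microphones, 168 mm tall; point 50 mm above the table. Leave alone.
- desk_base_mid (a point): Steel desk microphone base, disc 120 mm in diameter with a stub 60 mm tall; point 30 mm above the table. Leave alone.
- adaptor_mid (a point): Copper-toned stand adaptor, 40 mm in diameter, 60 mm tall; point 30 mm above the table. Leave alone.
There are look-alikes about, which are no part of the job. Of the things shaped like the part that bears cage_handle, the black one is meant.

How it is judged:
On the way, in this order (a step that is already met when the one before it is completed fails the run):
1. the cage stands upright on the mat, let go (horizontal distance between cage_foot and mat_top below 0.035 m and height (world z) of cage_foot below 0.01 m and angle between cage_foot's own z axis and vertical below 0.1 rad and linear speed of cage below 0.03 m/s and contact force between the fingers and cage below 0.1 N), for 0.2 s.
2. the locking pin has dropped into the notch (z of pin_knob in the frame of guide below 0.0125 m), for 0.2 s.
At the end, for the whole second after the job is handed in: The cage stands upright (within 0.1 rad) and still on the mat, its middle within 35 mm of the mat's middle; the locking pin is in its guide and down in the notch, its knob's centre less than 12.5 mm above the guide's top face (horizontal distance between cage_foot and mat_top below 0.035 m and height (world z) of cage_foot below 0.01 m and angle between cage_foot's own z axis and vertical below 0.1 rad and z of pin_knob in the frame of guide below 0.0125 m and horizontal distance between pin_knob and guide below 0.008 m and linear speed of cage below 0.02 m/s and angular speed of pin below 0.3 rad/s); the robot touches nothing.
It fails at once if a bystander was shifted by more than 25 mm (distance of any of stand_mid, desk_base_mid, adaptor_mid from where it was at the start of the episode above 0.025 m).
It fails at once if the pin was pulled out of its guide (z of pin_knob in the frame of guide above 0.04 m).
It also fails if it takes over 67 s, if anything falls off the work surface, if the arm or the gripper's body presses on something with over 40 N, if the wrist force passes 120 N, or if a joint passes its speed limit or range.

### The arm

A 6-joint arm with a two-finger parallel gripper is mounted at the origin on the work surface. World frame = base frame: x ahead of the robot, y to its left, z up, the work surface at z = 0. Lengths are in m, angles in rad, forces in N, time in s.
With the tool pointing down it reaches from about 0.35 to 0.725 m from the base axis. Payload 6 kg.
Tool frame: the origin (TCP) lies midway between the tips of the shut fingers; the grasp point (between the pads) lies arm.pinch_z behind it (arm.pinch_z is the distance from the TCP to the grasp point, in m); z points along the fingers, y is the line along which they close (so a half turn about z gives the same grasp; the last joint's range is limited). The gripper opens to 85 mm and grips with 20 to 120 N. Pads are 22 mm wide; open, the fingers measure 114 mm over their backs; the gripper's body (76 mm by 85 mm) begins 54 mm behind the grasp point. The pads swing forward as they close: fully open they stand 13 mm farther back than shut.
Start: joints at [-0.886, 0.04, 0.085, 0, -1.615, -0.334], TCP at [0.206, -0.563, 0.231] pointing down, gripper open.
Joint ranges: [-2.56, 2.56], [-1.29, 2.01], [-1.08, 1.49], [-3.29, 1.98], [-2.81, -0.18], [-2.99, 2.99]. Speed limits (rad/s): [2.57, 2.57, 3.01, 3.14, 3.14, 3.14].

### API

Orientations are given as a unit quaternion [w, x, y, z].
In Python, from workcell import arm gives the robot as it stands. The module is installed in compiled form; this text tells all that it offers. Calls block until the motion is done:
- arm.move_pose(position, orientation): joint-space move of the TCP to a pose.
- arm.move_linear(position, rotation=None, speed=0.15): straight line of the TCP; rotation=None keeps the orientation; speed is the mean speed in m/s.
- arm.move_joints(angles): joint-space move.
- arm.move_gripper(opening, strength=None): finger opening in m; strength is the grip in N (None keeps the last); returns when the fingers have stopped.
- arm.hold(seconds).
- arm.ik(position, orientation): joint angles nearest the present ones, or None.
- arm.camera(name): name is "scene" or "top" or "wrist"; returns a dict with "pixels" (400x640x3 uint8, blue, green, red), "K" (3x3 intrinsics, pixels), "R" (3x3) and "t" (3): a world point X has camera coordinates R X + t; the wrist camera has in their place "tool_from_camera" (4x4, takes a point from camera to tool coordinates, whose origin is the TCP and whose axes are the flange's). Camera axes: x right, y down, z forward; pixel columns grow to the right and rows downward; lengths in m; the calibration is good to about 2 mm. A picture is of the moment at which its call begins: read the wrist's pose just before it. There is no depth.
A pose or a line that the arm cannot do raises arm.IKError and nothing moves.
- arm.job_done(): hands the job in; it is judged then, once.
Readings, each from a call of its own:
- arm.read_time(): time.
- arm.read_qpos(): joint angles.
- arm.read_joint_vel(): joint speeds.
- arm.read_effort(): joint torques, N m.
- arm.read_eef_pos(): TCP position.
- arm.read_ee_rot(): TCP orientation.
- arm.read_contact_force(): force on the tool from outside, world axes, zero at the start.
- arm.read_moment(): the same for the moment, N m.
- arm.read_finger_gap(): finger opening in m.
- arm.read_grip_force(): force on a finger pad.
Only numpy, scipy, OpenCV 4.12 (cv2) and the standard library are available. Lean on these libraries where they do the work, as an engineer would, in place of code of your own. Each camera call takes 0.05 s, during which the arm holds its last target. There are 200 camera calls.

## Working session

There is one attempt and no reset: what is moved stays moved. The work goes in short steps, each a Python script; the robot and the scene stay as the last script left them, time stands still between calls to the robot, and variables do not carry over. Pictures are saved under pics/ and viewed, at most 10 in all, crops included, and the job is handed in when it is done.

```bash
mkdir -p pics; python3 - <<'E'
from workcell import arm
import cv2,numpy as np,pickle
d={}
for n in("scene","top"):
    c=arm.camera(n);d[n]=c;cv2.imwrite(f"pics/{n}0.png",c["pixels"]);print(n,c["K"],c["R"],c["t"])
pickle.dump(d,open("c0.pkl","wb"))
print(arm.read_time(),arm.pinch_z,arm.read_ee_rot())
E
```

```text
scene [[426.84662874   0.         318.22612418]
 [  0.         426.84662874 191.94752833]
 [  0.           0.           1.        ]] [[ 0.25978534  0.96565847 -0.00391048]
 [ 0.75639545 -0.20600263 -0.62082915]
 [-0.6003145   0.15832444 -0.78393614]] [-0.26210554 -0.33239229  1.47988282]
top [[473.89434182   0.         325.41318145]
 [  0.         473.89434182 196.21411826]
 [  0.           0.           1.        ]] [[-0.01479984 -0.99982532 -0.01141479]
 [-0.99209641  0.01610614 -0.12443997]
 [ 0.12460208  0.00948288 -0.99216148]] [0.14618707 0.57244753 1.50449424]
0.1 0.0187 [-2.08101705e-04 -1.74509275e-01  9.84655226e-01  7.44706268e-04]
```

View pics/top0.png

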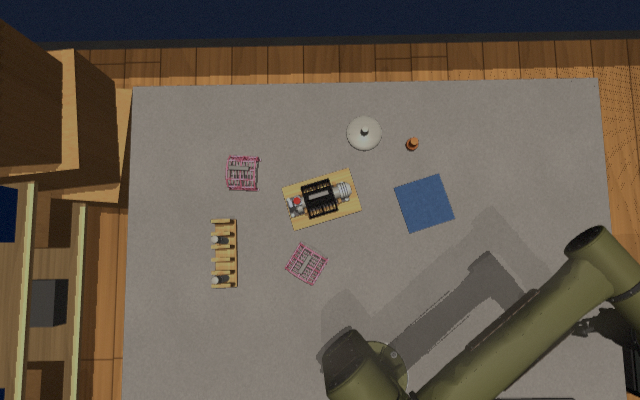

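View pics/scene0.png

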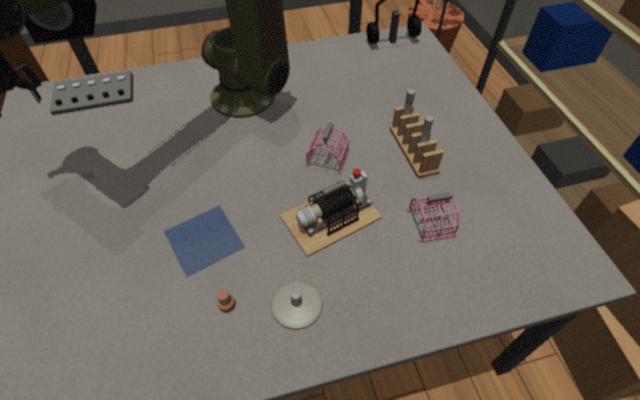

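Top view: the candidates for the cage are the pink ones at (242,173) and (306,264) and the black one on the cradle at (320,198). I choose the black one. The blue mat is at (424,203) and the red knob at about (296,202). I'll measure these and check the choice in a crop.

```bash
cat > h.py <<'E'
import numpy as np,cv2,pickle
def ray(c,u,v,z):
    d=c["R"].T@np.linalg.solve(c["K"],[u,v,1.]);o=-c["R"].T@c["t"]
    return o+d*(z-o[2])/d[2]
def proj(c,X):
    p=c["K"]@(c["R"]@np.asarray(X)+c["t"]);return p[:2]/p[2]
def tri(c1,p1,c2,p2):
    P=lambda c:c["K"]@np.c_[c["R"],c["t"]]
    X=cv2.triangulatePoints(P(c1),P(c2),np.float64(p1),np.float64(p2))[:,0];return X[:3]/X[3]
def big(m,box=None):
    m=m.astype(np.uint8)*255
    if box: k=np.zeros_like(m);x0,y0,x1,y1=box;k[y0:y1,x0:x1]=1;m=m*k
    return max(cv2.findContours(m,cv2.RETR_EXTERNAL,cv2.CHAIN_APPROX_NONE)[0],key=cv2.contourArea)
def cen(q): m=cv2.moments(q);return np.array([m["m10"],m["m01"]])/m["m00"]
E
python3 - <<'E'
from h import *
d=pickle.load(open("c0.pkl","rb"))
R={}
for n,boxc,boxk in(("top",(275,160,370,235),(280,185,312,220)),("scene",(270,160,390,260),(340,160,372,185))):
    c=d[n];im=c["pixels"].astype(int);h=cv2.cvtColor(c["pixels"],cv2.COLOR_BGR2HSV)
    mat=big((h[...,0]>100)&(h[...,0]<125)&(h[...,1]>90),(380,160,470,250) if n=="top" else (150,195,255,280))
    rect=lambda q,z:np.array([ray(c,*p,z)[:2] for p in q[:,0]]).astype(np.float32)
    r=cv2.minAreaRect(rect(mat,.004)*1000);print(n,"mat",r)
    b=(h[...,0]>10)&(h[...,0]<28)&(h[...,1]>60)&(h[...,2]>90)
    m=b.astype(np.uint8);k=np.zeros_like(m);x0,y0,x1,y1=boxc;k[y0:y1,x0:x1]=1
    pts=cv2.findNonZero(m*k);r=cv2.minAreaRect(rect(cv2.convexHull(pts),.01)*1000);print(n,"cradle",r,cv2.boxPoints(r).round())
    kn=big((im[...,2]>130)&(im[...,1]<80)&(im[...,0]<80),boxk);print("knob",cen(kn),cv2.contourArea(kn));R[n]=cen(kn)
print(tri(d["top"],R["top"],d["scene"],R["scene"]),ray(d["top"],*R["top"],.13))
a=cv2.resize(d["top"]["pixels"][155:240,270:375],None,fx=5,fy=5,interpolation=3)
b=cv2.resize(d["scene"]["pixels"][160:260,270:390],None,fx=2,fy=4.25,interpolation=3)
cv2.imwrite("pics/crop.png",np.hstack([a,b[:425]]))
E
```

```text
top mat ((551.9901123046875, -187.06105041503906), (156.69776916503906, 157.3642120361328), 17.307798385620117)
top cradle ((570.5830688476562, 151.8334197998047), (151.40496826171875, 235.37767028808594), 16.065162658691406) [[465. 244.]
 [530.  18.]
 [676.  60.]
 [611. 286.]]
knob [296.31481481 200.2654321 ] 27.0
scene mat ((514.80615234375, -196.87765502929688), (61.378719329833984, 149.51046752929688), 11.920774459838867)
scene cradle ((572.4694213867188, 151.11672973632812), (154.27713012695312, 235.72320556640625), 15.961091995239258) [[466. 243.]
 [531.  17.]
 [679.  59.]
 [614. 286.]]
knob [356.30894309 171.04065041] 20.5
[0.54996743 0.22377287 0.14500124] [0.55189704 0.22538843 0.13      ]
```

View pics/crop.png

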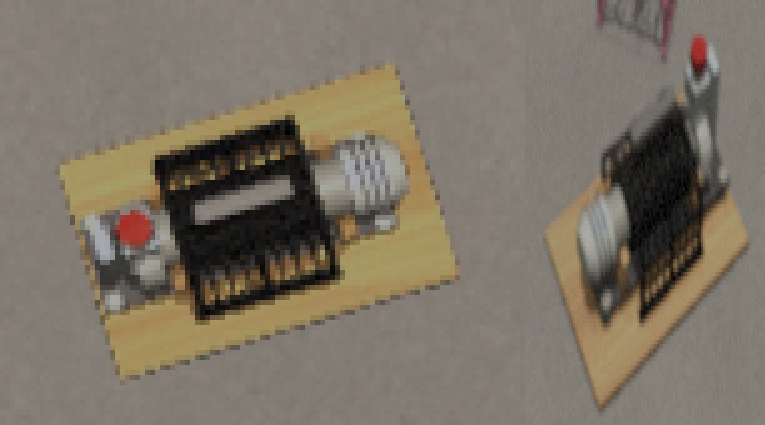

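The crop shows the black cage with its grey-lit grip bar centred at about top-view pixel (318,195). The red knob sits on the guide to its left, and both pink cages stand off the cradle. So the black cage it is, and I'll pick it up now.

```bash
cat >> h.py <<'E'
from scipy.spatial.transform import Rotation as Ro
YAW=np.deg2rad(16.0)
ex=np.array([np.cos(YAW),np.sin(YAW),0]);ey=np.array([-np.sin(YAW),np.cos(YAW),0])
def quat(ydir):  # tool down, tool y along ydir
    z=np.array([0,0,-1.]);return np.roll(Ro.from_matrix(np.c_[np.cross(ydir,z),ydir,z]).as_quat(),1)
E
python3 - <<'E'
from h import *
from workcell import arm
c=pickle.load(open("c0.pkl","rb"))["top"]
H=ray(c,318.4,195,.129);print("handle",H,"from knob",ray(c,296.3,200.3,.136)-.068*ey)
im=c["pixels"];g=cv2.cvtColor(im,cv2.COLOR_BGR2HSV)
x,y=H[:2]
B=(H+ray(c,296.3,200.3,.136)-.068*ey)/2; print("B",B)
q0=arm.read_qpos()
qs=[quat(s*ex) for s in(1,-1)]
sol=[(arm.ik([B[0],B[1],.24],q),q) for q in qs];print([s[0] for s in sol])
q=min((s for s in sol if s[0] is not None),key=lambda s:abs(s[0][5]))[1]
arm.move_gripper(.05)
arm.move_pose([B[0],B[1],.22],q)
p=arm.read_eef_pos();r=arm.read_ee_rot()
w=arm.camera("wrist");pickle.dump((w,p,r),open("w1.pkl","wb"));cv2.imwrite("pics/w1.png",w["pixels"])
print(p,r,arm.read_time(),w["tool_from_camera"])
E
```

```text
handle [0.56712997 0.15778758 0.129     ] from knob [0.56982786 0.15963916 0.136     ]
B [0.56847892 0.15871337 0.1325    ]
[array([ 0.61166339,  0.01535308,  0.07532216,  0.        , -1.6307654 ,
        2.80918195]), array([ 0.61166339,  0.01535308,  0.07532216,  0.        , -1.6307654 ,
       -0.33241071])]
[0.56867405 0.15800469 0.22005765] [-7.65695314e-07  7.98258839e-01 -6.02314556e-01  4.66521002e-05] 3.4333 [[-1.02320678e-03 -9.55732892e-01 -2.94233908e-01  7.56539114e-02]
 [ 9.99999463e-01 -9.28759552e-04 -4.60722503e-04  8.07697038e-04]
 [ 1.67055097e-04 -2.94234221e-01  9.55733328e-01 -1.43208593e-01]
 [ 0.00000000e+00  0.00000000e+00  0.00000000e+00  1.00000000e+00]]
```

View pics/w1.png

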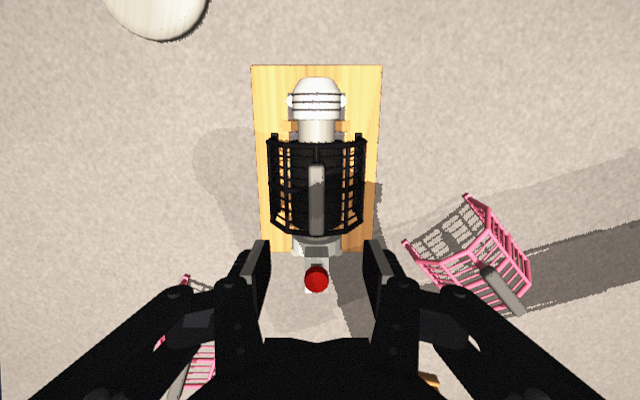

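Wrist view: the cage handle at (317,200) lies centred between the fingers, the red knob is at (316,279), and a pink cage is well clear at (480,245). I'll grasp, lift and carry it to the mat.

```bash
python3 - <<'E'
from h import *
from workcell import arm
w,p,r=pickle.load(open("w1.pkl","rb"))
T=w["tool_from_camera"];Rw=Ro.from_quat(np.roll(r,-1)).as_matrix()
def wray(u,v,z):
    d=Rw@T[:3,:3]@np.linalg.solve(w["K"],[u,v,1.]);o=p+Rw@T[:3,3];return o+d*(z-o[2])/d[2]
H=wray(317,200,.129);K=wray(316,279,.136);print("wrist handle",H,"knob",K,"knob-based",K-.068*ey)
B=np.array([.5685,.158]) if np.linalg.norm(H[:2]-[.5685,.158])>.02 else H[:2]
M=np.array([.552,-.187])
arm.move_linear([*B,.107],speed=.1); print("f",arm.read_contact_force())
arm.move_gripper(0,30); print("gap",arm.read_finger_gap(),arm.read_grip_force())
arm.move_linear([*B,.24],speed=.12); print("gap",arm.read_finger_gap(),arm.read_contact_force())
if arm.read_finger_gap()>.008:
    arm.move_linear([*M,.24],speed=.2)
    arm.move_linear([*M,.115],speed=.1)
    arm.move_linear([*M,.1025],speed=.03); print("f",arm.read_contact_force(),arm.read_finger_gap())
w=arm.camera("top");cv2.imwrite("pics/top1.png",cv2.resize(w["pixels"][140:260,260:480],None,fx=3.5,fy=3.5))
print(arm.read_eef_pos(),arm.read_time())
E
```

```text
wrist handle [0.56788622 0.15597056 0.129     ] knob [0.54876819 0.22639488 0.136     ] knob-based [0.56751153 0.16102909 0.136     ]
f [-0.06937065 -0.2408182  -0.33498285]
gap 0.013227112525957306 32.81549513339996
gap 0.013172332914772133 [-0.17268685 -0.23289691 -1.69882967]
f [ 0.39342045 -1.18834399 -1.21805583] 0.013447522025705367
[ 0.55200797 -0.18706373  0.10255652] 10.2667
```

View pics/top1.png

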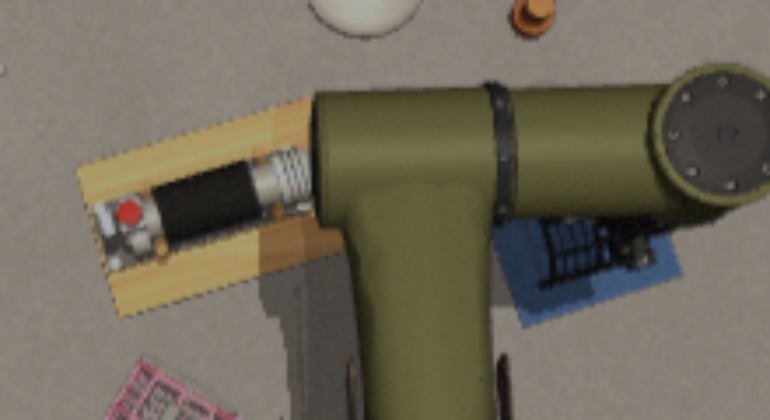

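The cage is over the mat at crop (600,250), with its foot touching, and the bare black barrel is visible at crop (207,203). I'll release the cage, back off and check.

```bash
python3 - <<'E'
from h import *
from workcell import arm
p=arm.read_eef_pos()
arm.move_linear([*p[:2],p[2]-.002],speed=.02);print(arm.read_contact_force())
arm.move_gripper(.045); arm.move_linear([*p[:2],.2],speed=.12);print(arm.read_contact_force())
arm.move_gripper(0)
q=quat(ey);s=[(arm.ik([.568,.158,.15],k),k) for k in(quat(ey),quat(-ey))];print([a[0] for a in s])
qq=arm.read_qpos();q=min((a for a in s if a[0] is not None),key=lambda a:abs(a[0][5]-qq[5]))[1]
arm.move_pose([.568,.158,.16],q)
np.save("q.npy",q)
for n in("top","scene"):
    c=arm.camera(n);pickle.dump(c,open(f"{n}2.pkl","wb"))
    if n=="top":a=c["pixels"][140:260,260:480]
    else:b=c["pixels"][140:290,150:400]
cv2.imwrite("pics/s2.png",np.vstack([cv2.resize(a,(550,300)),cv2.resize(b,(500,300)).copy() if 0 else cv2.resize(b,(550,300))]))
c=pickle.load(open("c0.pkl","rb"))
t=cv2.cvtColor(cv2.imread("pics/top1.png"),cv2.COLOR_BGR2GRAY)
k=big(t<45,(100,130,310,280));u=cen(k)/3.5+[260,140];print("barrel",u,ray(c["top"],*u,.08),cv2.minAreaRect(k))
print(arm.read_time(),arm.read_eef_pos(),arm.read_contact_force())
E
```

```text
[1.26199304 0.22564936 0.76370012]
[-0.43465962  0.68446693 -1.53792588]
[array([ 0.61110739,  0.0185127 , -0.08492059,  0.        , -1.46736304,
       -1.90265104]), array([ 0.61110739,  0.0185127 , -0.08492059,  0.        , -1.46736304,
        1.23894162])]
barrel [319.21794336 198.11984753] [0.56344737 0.15653018 0.08      ] ((207.85781860351562, 203.19265747070312), (61.58823013305664, 100.95488739013672), 73.3007583618164)
13.8083 [0.56833958 0.15699491 0.16029401] [-0.01850955  0.21552368 -0.42202246]
```

View pics/s2.png

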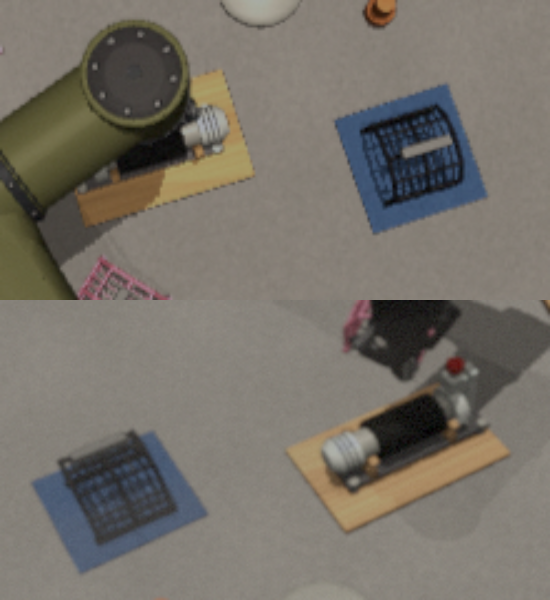

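The cage stands on the mat in both views, with its handle at crop (428,147). The apparent lean is perspective, which I'll confirm by ray. In the scene view the red knob is visible at crop (455,366). Next I'll roll in strokes, watching force and knob height.

```bash
cat > roll.py <<'E'
from h import *
from workcell import arm
C=np.array([.567,.158,0]);q=np.load("q.npy")
def knob():
    c=arm.camera("scene");im=c["pixels"].astype(float)
    s=im[155:190,335:375];wt=np.clip(s[...,2]-np.maximum(s[...,1],s[...,0])-40,0,None)
    v,u=np.mgrid[155:190,335:375];return np.array([(u*wt).sum(),(v*wt).sum()])/max(wt.sum(),1),wt.sum()
def go(x,z,sp): arm.move_linear(C*[1,1,0]+ex*x+[0,0,z],q,speed=sp)
def force(): f=arm.read_contact_force()-F0;return np.array([f@ex,f@ey,f[2]]).round(1)
F0=arm.read_contact_force()
E
python3 - <<'E'
from roll import *
c=pickle.load(open("top2.pkl","rb"))
print("handle",ray(c,431.2,198.8,.123),"mat",ray(c,424.6,203.5,.004))
c0=pickle.load(open("c0.pkl","rb"))["scene"];print("knob px up/down",proj(c0,[.55,.225,.13]),proj(c0,[.55,.225,.12]))
go(-.018,.095,.15);print(knob())
z=.083
go(-.018,z,.04);print("press",force())
for x in(-.009,0,.009,.018):
    go(x,z,.05);print(x,force())
go(.018,.095,.1);print(knob(),arm.read_time())
E
```

```text
handle [ 0.55057407 -0.1869208   0.123     ] mat [ 0.54913526 -0.19002519  0.004     ]
knob px up/down [356.65543392 174.83571357] [356.39466256 177.38701457]
(array([356.77303754, 171.66638225]), np.float64(2344.0))
press [-2.6  1.4  7.1]
-0.009 [-0.8  0.5  7.4]
0 [1.5 1.6 7.1]
0.009 [1.1 0.  7. ]
0.018 [ 2.6 -0.9  6. ]
(array([0., 0.]), np.float64(0.0)) 16.5583
```

```bash
python3 - <<'E'
from roll import *
z=.082
for i in range(6):
    go(.018,.095,.15);go(-.020,.095,.15);k=knob();print(i,k,round(arm.read_time(),1))
    if k[0][1]>173.3 and k[1]>500: break
    go(-.020,z,.06);L=[force()]
    for x in(-.01,0,.01,.02): go(x,z,.05);L.append(force())
    print(*L)
    go(.02,.095,.1)
E
```

```text
0 (array([356.35447761, 170.79664179]), np.float64(2144.0)) 17.3
[-4.7  1.6  7.9] [-1.5  0.4  8.3] [1.6 1.7 9.3] [2.7 0.  8.3] [ 4.1 -0.7  6.4]
1 (array([356.99772831, 170.4270786 ]), np.float64(2201.0)) 20.0
[-4.5  1.1  6.7] [-0.8 -0.1  8. ] [0.6 0.4 8.8] [1.1 0.8 8.8] [ 3.8 -0.1  5.8]
2 (array([356.90224359, 173.82291667]), np.float64(2496.0)) 22.8
```

```bash
python3 - <<'E'
from roll import *
z=.083
for x0,x1 in((-.008,.008),):
    go(x0,.095,.1);go(x0,z,.05);print(force())
    for x in np.linspace(x0,x1,5)[1:]: go(x,z,.04);print(x,force())
go(.008,.2,.12)
arm.move_linear([.5,.0,.25],speed=.25)
K=[knob() for _ in range(6)];print(np.mean([k[0] for k in K],0),K[0][1])
c=arm.camera("scene");t=arm.camera("top")
ks=np.mean([k[0] for k in K],0)
h=t["pixels"][185:220,280:312].astype(float);w=np.clip(h[...,2]-np.maximum(h[...,1],h[...,0])-40,0,None);v,u=np.mgrid[185:220,280:312]
kt=np.array([(u*w).sum(),(v*w).sum()])/w.sum();print(kt,tri(t,kt,c,ks))
o=pickle.load(open("c0.pkl","rb"))["scene"]["pixels"]
f=lambda i:cv2.resize(i[150:220,310:390],(390,340),interpolation=cv2.INTER_CUBIC)
cv2.imwrite("pics/cmp.png",np.hstack([f(o),f(c["pixels"])]));print(arm.read_time())
E
```

```text
[-1.9  0.3  8. ]
-0.004 [-0.  -0.8  7.7]
0.0 [0.  0.4 7.4]
0.004 [-0.2  0.3  7.4]
0.008 [-3.2  0.4  8.3]
[356.2096143  173.32079758] 2205.0
[296.32310469 202.07870036] [0.5461164  0.22516274 0.13150499]
26.825
```

View pics/cmp.png

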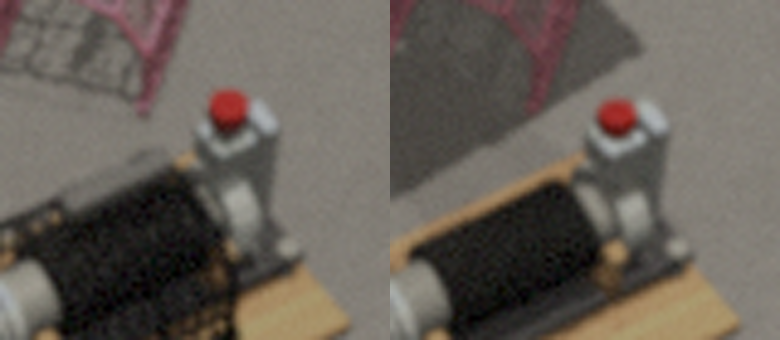

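The right half shows the red knob at (617,117), now seated low on the guide. It was at (228,108) before. That is about 2.5 px, or roughly 10 mm, of drop, and the barrel resisted at the end of the stroke. The arm is clear, so I'm handing in.

```bash
python3 -c "
from workcell import arm
print(arm.job_done())"
```

```text
the job is handed in; nothing more can be done
None
```

I handed the job in after about 27 s: the cage stands upright near the middle of the blue mat, and the pin has dropped about 10 mm into the notch and locked the barrel (camera and force checks; no verdict was returned).

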